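Shim the rocking inspection microscope

TASK

The video microscope rocks because one rubber foot, the front one farther from the robot, is worn to a stub that hangs clear of the bench (the post stands at the rear). Slide the wooden wedge, thin end first and flat on the bench, under that stub and push until it jams tight and carries the corner, but no further: the microscope must not be lifted off its other feet or shoved along. Let go of the wedge, and leave the board under the lens and the rest of the bench as they are.

Things in the scene. Friction and masses are not known exactly. Their poses are not given: they have to be found in the camera images.
- corner (a point): Point on top of the microscope's base plate, over the centre of the worn foot. Axes: x level from the plate's front edge to the rear, y along the front edge, z up. Plate 16 mm thick, underside 17 mm over the bench; its front edge lies 25 mm from here in -x, its side edge 25 mm in -y. The foot's stub is 22 x 22 mm, black rubber; its underside hangs 4 to 11 mm clear of the bench, not measured.
- wedge_mid (a point): Centre of the loose plain wooden wedge, 5.5 mm above its flat underside, which lies on the bench. 140 mm long (x), 30 mm wide (y), 35 g. x points to the thin end (2 mm high, at +70 mm); the top slopes up evenly to the thick end (19.5 mm high, at -70 mm): 1 in 8. Once it meets the stub the push needed climbs steeply within 1 to 3 mm: 8 to 13 N jams it well, from some 17 N the microscope may lift.
- microscope: Video microscope, 3.6 to 4.8 kg, loose on the bench on three square rubber feet 17 mm high and the stub. Origin on the bench under the middle of its base plate (250 mm in x, 200 mm in y, top 33 mm up). x points to the rear, where the post stands (90 mm, 320 mm tall); lens tube and camera over the middle, 140 to 360 mm up, within 40 mm of it. The worn foot is the front one at x -100, y -75 mm.
- circuit_board: Green circuit board 80 x 60 mm, lying loose on the base plate under the lens. Origin at the middle of its underside.
- flat_strip: Flat plywood offcut 110 x 38 x 6 mm without taper, a bystander. Origin at the middle of its underside, as for the bystanders below.
- tape_roll: Black tape roll lying flat, 68 mm across, 19 mm high.
- solder_spool: Solder spool standing up, 54 mm across, 40 mm high.
- screwdriver: Screwdriver, 170 mm long.
- parts_tray: Grey parts tray 110 x 150 x 24 mm.
- third_hand: Soldering clamp: dark base 85 x 60 mm, cross bar 150 mm long (y) at 80 mm height.
- cutters: Cutters with black handles, about 130 mm long, 12 mm high.
Things that resemble listed ones, but are neither listed nor needed, are in the scene too. Of the things that look like the part that bears wedge_mid, the middle-sized one is meant.

How it is judged:
At the end, for the whole second after the job is handed in: The wedge lies flat and at rest with the stub over its width (centre within 15 mm of its middle line), is let go, and presses on the stub with over 3 N; the microscope has not moved 4 mm and is level within 0.003 rad, so no foot is lifted by more than about 0.7 mm (contact force between wedge and microscope above 3 N and angle between microscope's own z axis and vertical below 0.003 rad and y of corner in the frame of wedge_mid between -0.015 and 0.015 m and x of corner in the frame of wedge_mid between -0.025 and 0.07 m and angle between wedge_mid's own z axis and vertical below 0.035 rad and distance of microscope from where it was at the start of the episode below 0.004 m and linear speed of wedge below 0.005 m/s); the robot touches nothing.
It fails at once if the wedge was rammed: over 22 N between wedge and microscope (contact force between wedge and microscope above 22 N).
It fails at once if the microscope was tipped (0.015 rad) or shoved 10 mm (angle between microscope's own z axis and vertical above 0.015 rad or distance of microscope from where it was at the start of the episode above 0.01 m).
It fails at once if the microscope was struck or pressed by the robot (over 15 N) (contact force between the arm and microscope above 15 N).
It fails at once if the circuit board was shifted by more than 15 mm (distance of circuit_board from where it was at the start of the episode above 0.015 m).
It fails at once if another thing on the bench was shifted by more than 30 mm (distance of any of flat_strip, tape_roll, solder_spool, screwdriver, parts_tray, third_hand, cutters from where it was at the start of the episode above 0.03 m).
It also fails if it takes over 51 s, if anything falls off the work surface, if the arm or the gripper's body presses on something with over 40 N, if the wrist force passes 120 N, or if a joint passes its speed limit or range.

ROBOT

A 6-joint arm with a two-finger parallel gripper is mounted at the origin on the work surface. World frame = base frame: x ahead of the robot, y to its left, z up, the work surface at z = 0. Lengths are in m, angles in rad, forces in N, time in s.
With the tool pointing down it reaches from about 0.2 to 0.875 m from the base axis. Payload 3.4 kg.
Tool frame: the origin (TCP) lies at the very end of the fingers, on their centre line; the grasp point (between the pads) lies 19 mm behind it (bot.grasp_offset is the distance from the TCP to the grasp point, in m); z points along the fingers, y is the line along which they close (so a half turn about z gives the same grasp; the last joint's range is limited). The gripper opens to 94 mm and grips with 3 to 60 N. Pads are 16 mm wide; open, the fingers measure 119 mm over their backs; the gripper's body (75 mm by 177 mm) begins 78 mm behind the grasp point.
Start: joints at [-1.248, 0.276, 1.505, -0, 1.361, -0.121], TCP at [0.247, -0.519, 0.205] pointing down, gripper open.
Joint ranges: [-2.89, 2.89], [-0.75, 2.08], [0.22, 2.7], [-1.18, 4.32], [0.11, 2.71], [-2.7, 2.7]. Speed limits (rad/s): [2.57, 2.57, 3.14, 3.14, 3.14, 3.14].

INTERFACE

Orientations are given as a unit quaternion [x, y, z, w].
In Python, from cell import bot gives the robot as it stands.
- The arm moves only by the tool carry_out, never from a script. Its argument "motion" is a list of rows, each a list of 5 numbers: the shift along the tool's x, y, z in mm, then the turn about the tool's z in rad, then the opening, from 0 (shut) to 1 (fully open). In form: [[dx, dy, dz, yaw, jaw], ...]. A call has 1 to 8 rows; each row is the pose to reach, as a shift and turn from the pose commanded when the call began, along the tool's axes at that moment; what a row does not reach only later rows make up. A row lasts 1/8 s, in which the tool goes at most 62.5 mm and 10.7 degrees, less where a joint would pass 70% of its speed; a pose out of reach is approached as far as the arm can. A call with a gripper value outside its range is refused whole. The fingers move at their own pace and stop on an object; the grip force is fixed at half the most. Time passes only in rows, so rows that repeat a pose let the fingers close. It gives the time, the measured TCP pose, the force, the opening and the grip force at its end, in the units of the state.
- bot.get_state(): the state, without advancing time (a new reading comes with each control period).
- bot.camera(name): name is "scene" or "top" or "wrist"; returns a dict with "image" (400x640x3 uint8, blue, green, red), "intrinsics" (3x3 intrinsics, pixels), "dist_coeffs" ([k1, k2, p1, p2, k3] as OpenCV has them; the pictures are not rectified), "xyz" and "rotation" of the camera in the world. Camera axes: x right, y up, looking along -z (the intrinsics and any distortion apply to the point x, -y, -z); pixel columns grow to the right and rows downward; lengths in m; the calibration is good to about 2 mm. A picture is of the moment at which its call begins. There is no depth.
- bot.close_job(): hands the job in; it is judged then, once.
The state is a dict: "t": time; "joint_positions": joint angles; "joint_velocities": joint speeds; "tau": joint torques, N m; "position": TCP position; "ee_rot": TCP orientation; "contact_force": force on the tool from outside, world axes, zero at the start; "wrist_torque": the same for the moment, N m; "finger_gap": opening from 0.0 (shut) to 1.0 (fully open); "gripper_force": force on a finger pad.
Only numpy, scipy, OpenCV 4.12 (cv2) and the standard library are available. Lean on these libraries where they do the work, as an engineer would, in place of code of your own. Each camera call takes 0.05 s, during which the arm holds its last target. There are 200 camera calls.

## Working session

There is one attempt and no reset: what is moved stays moved. The work goes in short steps, Python scripts to look and compute and a tool call to move; the robot and the scene stay as the last step left them, time stands still between calls to the robot, and variables do not carry over. Pictures are saved under pics/ and viewed, at most 10 in all, crops included, and the job is handed in when it is done.

Besides the shell and the picture viewer there is one more tool, called after "Request:" as name(argument=value, ...), one argument or row to a line, values as JSON. carry_out: Moves the arm, as the interface text tells. Its arguments: {"type":"object","properties":{"motion":{"type":"array"}},"required":["motion"]}

```bash
mkdir -p pics; cat > h.py <<'E'
import numpy as np, cv2
from cell import bot
def ray(c,uv):
    p=cv2.undistortPoints(np.array([[uv]],float),np.array(c["intrinsics"],float),np.array(c["dist_coeffs"],float))[0,0]
    d=np.array(c["rotation"])@np.array([p[0],-p[1],-1.]); return np.array(c["xyz"]),d
def onz(c,uv,z):
    o,d=ray(c,uv); return o+d*(z-o[2])/d[2]
def proj(c,P):
    R=np.array(c["rotation"]); q=R.T@(np.array(P)-np.array(c["xyz"])); q=q*[1,-1,-1]
    return cv2.projectPoints(q.reshape(1,3),np.zeros(3),np.zeros(3),np.array(c["intrinsics"],float),np.array(c["dist_coeffs"],float))[0].ravel()
E
python3 - <<'E'
from h import *
import pickle
for n in("scene","top"):
    c=bot.camera(n); cv2.imwrite(f"pics/{n}0.png",c["image"]); pickle.dump(c,open(n+".pkl","wb")); print(n,c["xyz"],c["rotation"])
print(bot.get_state())
E
```

```text
scene [ 1.28470762 -0.10021374  1.33687035] [0.17564874 0.20070761 0.71893778 0.64186637]
top [ 0.41047617 -0.17054221  1.1687984 ] [ 0.03961324 -0.05733366 -0.70266559  0.70809936]
{'t': 0.1, 'joint_positions': array([-1.24798001e+00,  2.76504774e-01,  1.50595733e+00, -4.50442751e-06,
        1.36069639e+00, -1.21015026e-01]), 'joint_velocities': array([-0.00022555, -0.00206659, -0.00394783,  0.00063733, -0.00074975,
       -0.00051997]), 'tau': array([ 1.06023479e-03, -4.05455303e+01, -2.37780100e+01,  7.04027759e-02,
        2.98888469e-02, -4.07346340e-05]), 'position': array([ 0.24673678, -0.51883175,  0.20472623]), 'ee_rot': array([ 9.75477200e-01,  2.20099114e-01, -8.10544803e-05, -7.78718127e-04]), 'contact_force': array([-0.50732968,  0.16249507, -1.09103216]), 'wrist_torque': array([0.01955962, 0.01713647, 0.01108117]), 'gripper_force': 0.0, 'finger_gap': 0.9995443655526286}
```

View pics/scene0.png

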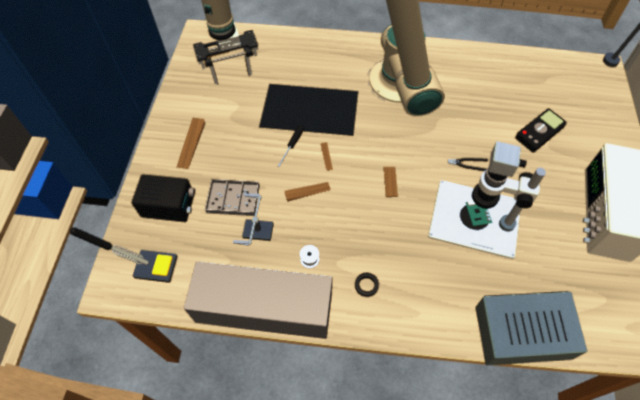

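View pics/top0.png

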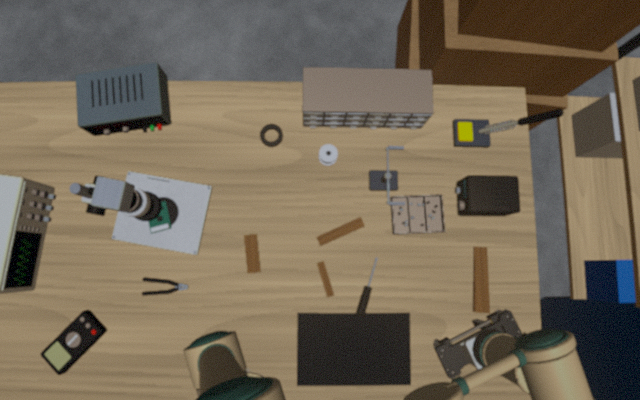

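The worn-foot corner is the plate corner at top (212,185). The candidate wedges in the top view are at (341,231), (326,279) and (481,279), and the flat strip is at (252,253).

```bash
python3 - <<'E'
import re
s=open('h.py').read()
s=s.replace('import numpy as np, cv2','import numpy as np, cv2\nfrom scipy.spatial.transform import Rotation as Ro').replace('np.array(c["rotation"])','Ro.from_quat(c["rotation"]).as_matrix()')
open('h.py','w').write(s)
E
python3 - <<'E'
from h import *
import pickle
c=pickle.load(open("top.pkl","rb")); im=c["image"]; hsv=cv2.cvtColor(im,cv2.COLOR_BGR2HSV)
for p in[(341,231),(326,279),(252,253),(481,279),(300,200),(190,240)]: print(p,hsv[p[1],p[0]])
ref=hsv[231,341].astype(int)
m=((abs(hsv[:,:,0].astype(int)-ref[0])<8)&(hsv[:,:,1]>ref[1]-45)&(hsv[:,:,2]<ref[2]+30)).astype(np.uint8)*255
m[:, :220]=0;m[:210]=0;m[315:]=0
m=cv2.morphologyEx(m,cv2.MORPH_OPEN,np.ones((3,3)))
for k in cv2.findContours(m,0,1)[0]:
    if cv2.contourArea(k)<80: continue
    P=np.array([onz(c,q,0.01)[:2] for q in k[:,0,:].astype(float)])
    r=cv2.minAreaRect((P*1000).astype(np.float32)); b=cv2.boxPoints(r)
    print(np.round(r[0]),np.round(r[1]),b.round().tolist())
# plate
w=((hsv[:,:,1]<40)&(hsv[:,:,2]>130)).astype(np.uint8)*255; w[:,:105]=0;w[:,220:]=0;w[:165]=0;w[260:]=0
k=max(cv2.findContours(w,0,1)[0],key=cv2.contourArea)
P=np.array([onz(c,q,0.033)[:2] for q in k[:,0,:].astype(float)])
r=cv2.minAreaRect((P*1000).astype(np.float32)); print(r,cv2.boxPoints(r).round())
E
```

```text
(341, 231) [ 16 149 116]
(326, 279) [ 15 138 113]
(252, 253) [ 17 151 108]
(481, 279) [ 17 150 107]
(300, 200) [ 19  79 155]
(190, 240) [111  14 176]
[ 367. -220.] [99. 21.] [[317.0, -227.0], [323.0, -246.0], [417.0, -214.0], [411.0, -195.0]]
[ 365. -669.] [ 47. 186.] [[272.0, -691.0], [458.0, -693.0], [458.0, -646.0], [273.0, -644.0]]
[437. -11.] [108.  37.] [[381.0, 0.0], [386.0, -37.0], [493.0, -23.0], [489.0, 14.0]]
[ 502. -264.] [ 30. 140.] [[458.0, -207.0], [518.0, -333.0], [545.0, -320.0], [485.0, -194.0]]
[  486. -1159.] [ 14. 171.] [[400.0, -1166.0], [571.0, -1167.0], [571.0, -1152.0], [400.0, -1151.0]]
((554.4183349609375, 273.7320861816406), (310.0452880859375, 200.4734649658203), 80.51317596435547) [[430. 137.]
 [628. 104.]
 [679. 410.]
 [481. 443.]]
```

Found (mm): wedge at about (502,-264), 140x30 with its axis at 115.5° or -64.5°. The worn corner is at about (607,133), with rear direction (0.165,0.986). I'll move above the wedge and use the wrist camera to see which end is thin.

Request:
carry_out(
  motion=[
    [50, -18, 0, 0, 1],
    [105, -37, -5, 0, 1],
    [160, -57, -10, 0, 1],
    [215, -76, -15, 0, 1],
    [265, -94, -15, 0, 1],
    [300, -106, -15, 0, 1],
    [320, -114, -15, 0, 1],
    [320, -114, -15, 0, 1],
  ],
)

```text
t: 1.1
position: [0.4874, -0.2778, 0.22]
ee_rot: [0.975, 0.221, -0.0, -0.0]
contact_force: [0.2, -0.0, 0.1]
finger_gap: 1.001
gripper_force: 0.0
```

```bash
python3 - <<'E'
from h import *
import pickle
c=bot.camera("wrist"); cv2.imwrite("pics/w1.png",c["image"]); pickle.dump(c,open("w1.pkl","wb")); print(c["xyz"],c["rotation"]); s=bot.get_state(); print(s["t"],s["position"],s["joint_positions"])
print(proj(c,[.502,-.264,.005]))
E
```

```text
[ 0.56045784 -0.24332103  0.3996007 ] [-0.1184869   0.07573014 -0.52776993  0.83766622]
1.15 [ 0.48674216 -0.27871346  0.22006924] [-6.43564027e-01  2.47369494e-01  1.50867170e+00 -7.56930598e-04
  1.38641721e+00  4.82143217e-01]
[316.42528249 161.66937577]
```

View pics/w1.png

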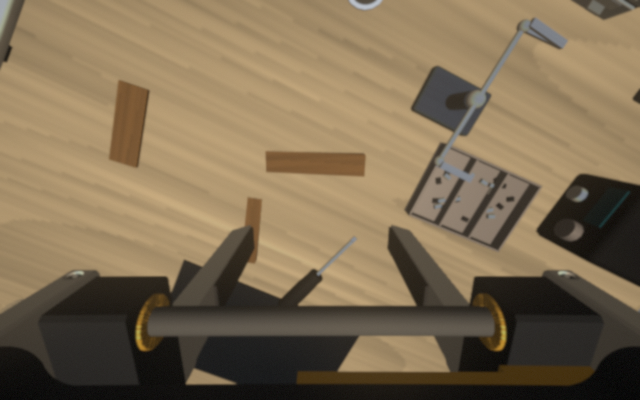

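The wedge spans (266,152)-(365,176). I'll zoom in to tell the ends apart.

```bash
python3 - <<'E'
from h import *
import pickle
im=pickle.load(open("w1.pkl","rb"))["image"][140:190,250:382]
im=cv2.resize(im,None,fx=6,fy=6,interpolation=cv2.INTER_CUBIC)
cv2.imwrite("pics/w1c.png",cv2.convertScaleAbs(im,alpha=1.6))
E
```

```text
(no output)
```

View pics/w1c.png

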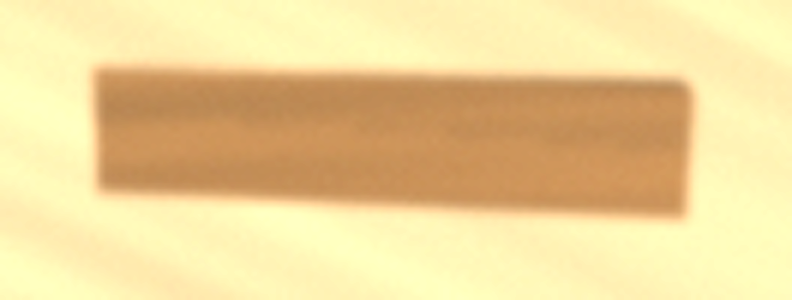

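```bash
python3 - <<'E'
from h import *
import pickle
c=pickle.load(open("w1.pkl","rb")); im=c["image"]; hsv=cv2.cvtColor(im,cv2.COLOR_BGR2HSV).astype(int)
print(hsv[163,315],hsv[200,330])
m=(hsv[:,:,2]<(hsv[163,315,2]+hsv[200,330,2])//2).astype(np.uint8)*255
m[:, :255]=0;m[:,375:]=0;m[:140]=0;m[190:]=0
k=max(cv2.findContours(m,0,1)[0],key=cv2.contourArea); a=cv2.approxPolyDP(k,4,True)[:,0].astype(float); print(a.tolist())
for q in a:
    z=.002 if q[0]<315 else .0195
    print(q,(onz(c,q,z)*1000).round(1),(onz(c,q,.002)*1000).round(1))
s=bot.get_state();T=Ro.from_quat(s["ee_rot"]).as_matrix();print(T.round(4))
E
```

```text
[ 15 143 128] [ 18  92 174]
[[266.0, 152.0], [267.0, 171.0], [363.0, 175.0], [363.0, 153.0]]
[266. 152.] [ 483.  -193.6    2. ] [ 483.  -193.6    2. ]
[267. 171.] [ 458.3 -205.3    2. ] [ 458.3 -205.3    2. ]
[363. 175.] [ 515.3 -329.7   19.5] [ 513.2 -333.6    2. ]
[363. 153.] [ 542.2 -315.3   19.5] [ 541.4 -318.7    2. ]
[[ 9.025e-01  4.307e-01 -1.100e-03]
 [ 4.307e-01 -9.025e-01 -1.000e-04]
 [-1.100e-03 -4.000e-04 -1.000e+00]]
```

The thick end is at image right, since it is wider: 22 px against 19. So thin points along world (-0.43,0.90). I'll turn -1.567 and descend over the thick part.

Request:
carry_out(
  motion=[
    [5, 9, 0, -0.18, 1],
    [10, 18, 20, -0.36, 1],
    [15, 27, 40, -0.54, 1],
    [20, 36.5, 60, -0.72, 1],
    [20, 36.5, 80, -0.9, 1],
    [20, 36.5, 100, -1.08, 1],
    [20, 36.5, 110, -1.26, 1],
    [20, 36.5, 120, -1.44, 1],
  ],
)

```text
t: 2.15
position: [0.5194, -0.3047, 0.0998]
ee_rot: [0.587, 0.81, -0.0, -0.0]
contact_force: [-0.6, -0.3, 0.5]
finger_gap: 0.999
gripper_force: 0.0
```

Request:
carry_out(
  motion=[
    [0, 0, 0, -0.127, 1],
    [0, 0, 20, -0.127, 1],
    [0, 0, 20, -0.127, 1],
  ],
)

```text
t: 2.52
position: [0.5186, -0.3037, 0.0791]
ee_rot: [0.536, 0.844, -0.0, -0.002]
contact_force: [0.0, 0.5, 0.8]
finger_gap: 1.0
gripper_force: 0.0
```

```bash
python3 - <<'E'
from h import *
import pickle
c=bot.camera("wrist"); cv2.imwrite("pics/w2.png",c["image"]); pickle.dump(c,open("w2.pkl","wb"))
s=bot.get_state(); print(s["position"]);T=Ro.from_quat(s["ee_rot"]).as_matrix();print(T.round(3))
E
```

```text
[ 0.51943607 -0.30405547  0.08000435]
[[-0.425  0.905 -0.002]
 [ 0.905  0.425  0.001]
 [ 0.001 -0.001 -1.   ]]
```

View pics/w2.png

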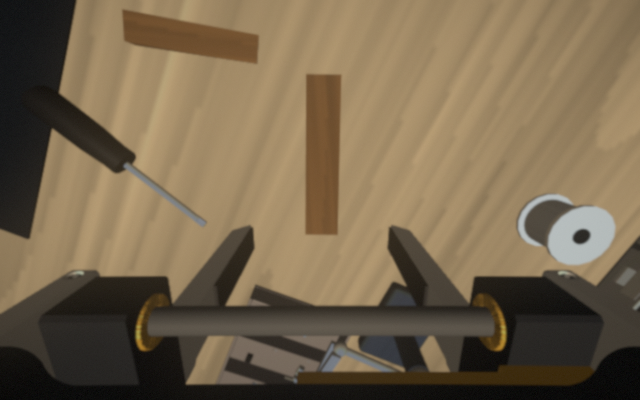

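The wedge lies along the image from (323,74) to (321,235). I'll check the end widths metrically.

```bash
python3 - <<'E'
from h import *
import pickle
for n,pts in(("w2",[(306,74),(341,74),(306,235),(338,235)]),("w1",[(266,152),(267,171),(363,175),(363,153)])):
    c=pickle.load(open(n+".pkl","rb")); R=Ro.from_quat(c["rotation"]).as_matrix(); print(n,c["xyz"],"look",-R[:,2])
    for z in(.002,.0195):
        P=[onz(c,q,z)*1000 for q in pts]; print(z,[p.round(1)[:2].tolist() for p in P],np.linalg.norm(P[0]-P[1]),np.linalg.norm(P[2]-P[3]))
    im=c["image"]
c=pickle.load(open("w2.pkl","rb"));im=c["image"]
a=cv2.resize(im[60:250,280:365],None,fx=3,fy=3,interpolation=cv2.INTER_CUBIC)
d=pickle.load(open("top.pkl","rb"))["image"]; d=cv2.resize(d[205:260,305:375],None,fx=6,fy=6,interpolation=cv2.INTER_CUBIC)
o=np.zeros((570,255+420,3),np.uint8);o[:,:255]=a;o[:330,255:]=d
cv2.imwrite("pics/w2c.png",cv2.convertScaleAbs(o,alpha=1.5))
E
```

```text
w2 [ 0.48448442 -0.23106495  0.25900266] look [ 0.1142781  -0.24917406 -0.96169268]
0.002 [[457.5, -204.0], [484.5, -191.4], [518.5, -339.4], [547.5, -325.8]] 29.828457159442895 32.014429980535674
0.0195 [[459.3, -205.9], [484.5, -194.1], [516.2, -332.1], [543.2, -319.4]] 27.797357582102887 29.834481656199934
w1 [ 0.56045784 -0.24332103  0.3996007 ] look [-0.25194081 -0.11856877 -0.9604516 ]
0.002 [[483.0, -193.6], [458.3, -205.3], [513.2, -333.6], [541.4, -318.7]] 27.383473372816365 31.884909512537675
0.0195 [[486.5, -195.8], [462.8, -207.0], [515.3, -329.7], [542.2, -315.3]] 26.17821698944346 30.481526888279237
```

View pics/w2c.png

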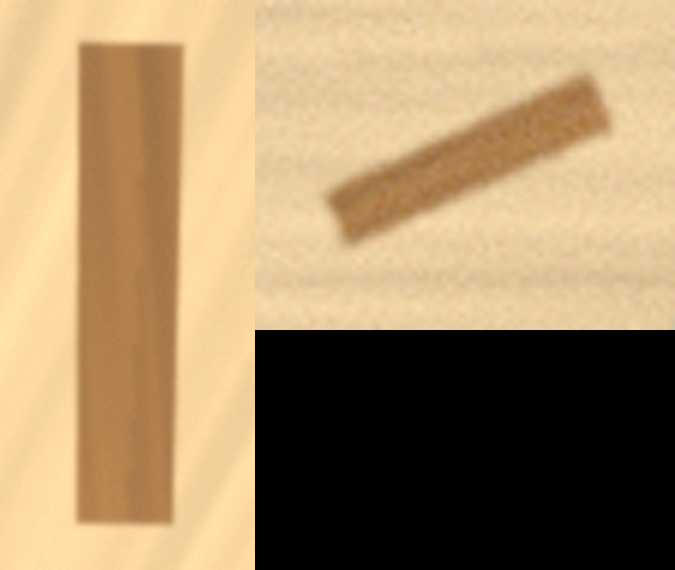

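Metric widths agree: 29.8 mm at both ends, with thin near the camera and thick under the gripper. The grasp is aligned, so I'll descend and close.

Request:
carry_out(
  motion=[
    [0, 0, 30, 0, 0.7],
    [0, 0, 60, 0, 0.6],
    [0, 0, 75, 0, 0.5],
    [0, 0, 75, 0, 0.5],
    [0, 0, 75, 0, 0],
    [0, 0, 75, 0, 0],
    [0, 0, 75, 0, 0],
    [0, 0, 75, 0, 0],
  ],
)

```text
t: 3.58
position: [0.5212, -0.3038, 0.0064]
ee_rot: [0.536, 0.844, -0.0, 0.001]
contact_force: [-0.0, -0.3, 4.8]
finger_gap: 0.319
gripper_force: 30.0
```

```bash
python3 - <<'E'
from h import *
s=bot.get_state(); print(s["t"],s["position"],s["finger_gap"],s["gripper_force"],s["contact_force"]);print(Ro.from_quat(s["ee_rot"]).as_matrix().round(3))
E
```

```text
3.575 [ 0.52118427 -0.30378689  0.00640711] 0.31887189391819537 30.001108506694436 [-0.02738066 -0.32596913  4.824911  ]
[[-0.426  0.905  0.001]
 [ 0.905  0.426 -0.001]
 [-0.002  0.001 -1.   ]]
```

Gripped at a 30 mm gap. I'll lift, carry it in front of the microscope, and take a close look there.

Request:
carry_out(
  motion=[
    [0, 0, -30, 0, 0],
    [10, 8, -65, 0.1, 0],
    [45, 35, -80, 0.25, 0],
    [85, 65, -80, 0.4, 0],
    [125, 96, -80, 0.55, 0],
    [165, 126, -80, 0.606, 0],
    [195, 149, -80, 0.606, 0],
    [210, 160, -80, 0.606, 0],
  ],
)

```text
t: 4.58
position: [0.576, -0.0434, 0.0854]
ee_rot: [0.763, 0.647, -0.0, -0.0]
contact_force: [-0.1, 0.3, -0.8]
finger_gap: 0.317
gripper_force: 30.0
```

Request:
carry_out(
  motion=[
    [0, 0, 0, 0, 0],
    [0, 0, 0, 0, 0],
  ],
)

```text
t: 4.82
position: [0.5758, -0.0465, 0.0854]
ee_rot: [0.763, 0.646, -0.0, 0.0]
contact_force: [0.4, -0.2, 0.2]
finger_gap: 0.312
gripper_force: 30.0
```

```bash
python3 - <<'E'
from h import *
import pickle
c=bot.camera("wrist"); cv2.imwrite("pics/w3.png",c["image"]); pickle.dump(c,open("w3.pkl","wb"))
s=bot.get_state(); print(s["t"],s["position"],s["contact_force"],s["joint_positions"]);T=Ro.from_quat(s["ee_rot"]).as_matrix();print(T.round(4))
print(proj(c,[.607,.133,.033]),proj(c,[.628,.104,.033]),proj(c,[.430,.137,.033]))
E
```

```text
4.875 [ 0.57580111 -0.0466351   0.08537502] [-0.72811196 -0.023447    0.1031798 ] [-2.00733071e-01  3.70479221e-01  1.68042626e+00 -8.40538297e-04
  1.09080953e+00 -3.30538379e-02]
[[ 1.665e-01  9.860e-01 -3.000e-04]
 [ 9.860e-01 -1.665e-01 -7.000e-04]
 [-7.000e-04 -1.000e-04 -1.000e+00]]
[322.38974186 -35.61315386] [357.69484452   6.36629814] [77.92119121  5.51581239]
```

View pics/w3.png

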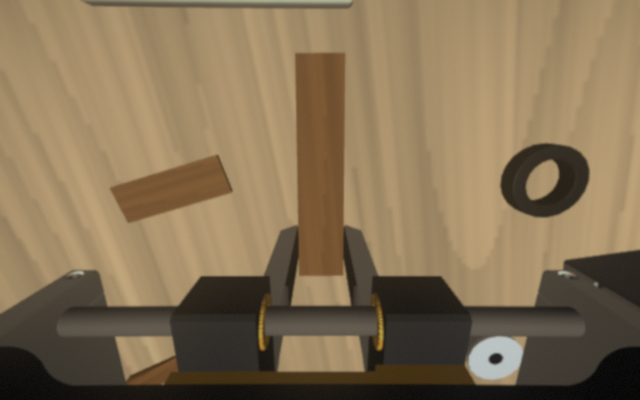

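The plate's front edge runs along the top rows, with its right corner at about (352,5). The held wedge has its thin end at (320,53). I'll compare with the estimate and look from slightly further back.

```bash
python3 - <<'E'
from h import *
import pickle
c=pickle.load(open("w3.pkl","rb"));im=c["image"]
print([proj(c,[x,y,z]).round(1).tolist() for x,y in((.628,.104),(.430,.137)) for z in(.033,.017)])
g=cv2.cvtColor(im,cv2.COLOR_BGR2HSV)
print("rows@col200/320",g[0:14,120,1].tolist(),g[0:14,330,1].tolist())
print("cols@row2",g[2,340:364,1].tolist(),g[2,76:100,1].tolist())
for col in(120,220,330):
    print(col,[ (onz(c,(col,r),.017)*1000).round(1)[:2].tolist() for r in(5,6,7)])
# wedge in hand axis
m=((g[:,:,1]>125)).astype(np.uint8)
for r in(60,100,140,180,220):
    x=np.where(m[r,280:360])[0]; print(r,x.min()+280,x.max()+280)
E
```

```text
[[357.7, 6.4], [355.1, 14.2], [77.9, 5.5], [95.4, 13.6]]
rows@col200/320 [52, 57, 63, 71, 74, 80, 86, 91, 90, 92, 92, 92, 91, 91] [39, 41, 45, 53, 60, 64, 68, 71, 84, 87, 89, 90, 89, 90]
cols@row2 [47, 46, 48, 44, 47, 44, 46, 47, 49, 53, 61, 66, 78, 83, 89, 91, 91, 90, 91, 90, 90, 91, 88, 90] [93, 93, 93, 94, 92, 92, 93, 88, 87, 82, 76, 73, 69, 72, 71, 70, 67, 66, 71, 68, 66, 66, 66, 64]
120 [[450.7, 139.5], [450.4, 138.9], [450.2, 138.2]]
220 [[526.2, 127.3], [526.0, 126.6], [525.9, 126.0]]
330 [[609.8, 113.4], [609.7, 112.7], [609.6, 112.0]]
60 296 344
100 297 343
140 297 343
180 298 342
220 299 342
```

The wedge is centred and aligned with the stub: TCP lateral is 575.9 mm against a target of about 576.5. The stub front is roughly 60 mm beyond the thin end. I'll lower to the bench, then slide forward 55 mm.

Request:
carry_out(
  motion=[
    [0, 0.5, 30, 0, 0],
    [0, 0.5, 55, 0, 0],
    [0, 0.5, 68, 0, 0],
    [0, 0.5, 74, 0, 0],
    [0, 0.5, 77, 0, 0],
    [0, 0.5, 78.5, 0, 0],
    [0, 0.5, 78.5, 0, 0],
  ],
)

```text
t: 5.75
position: [0.5769, -0.0453, 0.0074]
ee_rot: [0.763, 0.646, 0.0, 0.0]
contact_force: [0.0, -0.2, -0.6]
finger_gap: 0.316
gripper_force: 30.0
```

Request:
carry_out(
  motion=[
    [10, 0, 0, 0, 0],
    [20, 0, 0, 0, 0],
    [30, 0, 0, 0, 0],
    [40, 0, 0, 0, 0],
    [50, 0, 0, 0, 0],
    [55, 0, 0, 0, 0],
    [55, 0, 0, 0, 0],
  ],
)

```text
t: 6.62
position: [0.5856, 0.0093, 0.0069]
ee_rot: [0.763, 0.646, -0.0, 0.0]
contact_force: [0.2, -0.0, -0.6]
finger_gap: 0.316
gripper_force: 30.0
```

No contact yet. I'll release, back off behind the thick end, and close the fingers for a push from behind.

Request:
carry_out(
  motion=[
    [0, 0, 0, 0, 0.6],
    [0, 0, 0, 0, 0.6],
    [0, 0, 0, 0, 0.6],
    [0, 0, -30, 0, 0.6],
    [-20, 0, -45, 0, 0.4],
    [-45, 0, -45, 0, 0],
    [-45, 0, -45, 0, 0],
    [-45, 0, -45, 0, 0],
  ],
)

```text
t: 7.62
position: [0.5778, -0.0358, 0.0518]
ee_rot: [0.764, 0.646, -0.0, -0.0]
contact_force: [0.1, 0.0, 0.7]
finger_gap: 0.209
gripper_force: 0.0
```

```bash
python3 - <<'E'
from h import *
import pickle
c=bot.camera("wrist"); cv2.imwrite("pics/w4.png",c["image"]); pickle.dump(c,open("w4.pkl","wb"))
s=bot.get_state(); print(s["t"],s["position"],s["finger_gap"],s["contact_force"])
E
```

```text
7.675 [ 0.57784589 -0.03543757  0.05171524] 0.16793907189119525 [0.3165038  0.0776288  0.19520811]
```

View pics/w4.png

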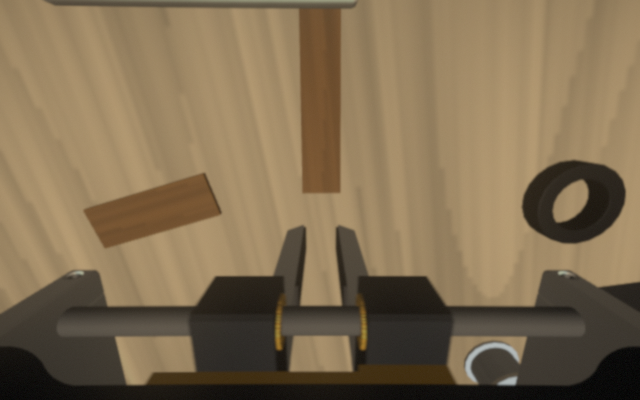

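The wedge is straight (columns 302-341), with the plate corner at column 355, so the stub is on its centre line. I'll lower the closed fingers and bring up contact.

Request:
carry_out(
  motion=[
    [0, 0, 0, 0, 0],
    [0, 0, 20, 0, 0],
    [0, 0, 35, 0, 0],
    [0, 0, 44, 0, 0],
    [0, 0, 44.5, 0, 0],
    [0, 0, 44.5, 0, 0],
    [4, 0, 44.5, 0, 0],
    [4, 0, 44.5, 0, 0],
  ],
)

```text
t: 8.68
position: [0.5792, -0.0313, 0.0079]
ee_rot: [0.763, 0.646, 0.0, 0.0]
contact_force: [0.2, 0.9, -0.7]
finger_gap: 0.007
gripper_force: 0.0
```

Request:
carry_out(
  motion=[
    [4, 0, 0, 0, 0],
    [8, 0, 0, 0, 0],
    [12, 0, 0, 0, 0],
    [16, 0, 0, 0, 0],
    [20, 0, 0, 0, 0],
    [22, 0, 0, 0, 0],
    [22, 0, 0, 0, 0],
  ],
)

```text
t: 9.55
position: [0.5824, -0.0095, 0.0074]
ee_rot: [0.763, 0.646, 0.0, -0.0]
contact_force: [-0.3, -0.3, 0.1]
finger_gap: 0.006
gripper_force: 0.0
```

Request:
carry_out(
  motion=[
    [1, 0, 0, 0, 0],
    [2, 0, 0, 0, 0],
    [2, 0, 0, 0, 0],
  ],
)

```text
t: 9.93
position: [0.5827, -0.0078, 0.0074]
ee_rot: [0.763, 0.646, -0.0, -0.0]
contact_force: [-0.9, 0.1, 0.3]
finger_gap: 0.006
gripper_force: 0.0
```

Request:
carry_out(
  motion=[
    [1, 0, 0, 0, 0],
    [2, 0, 0, 0, 0],
    [2, 0, 0, 0, 0],
  ],
)

```text
t: 10.3
position: [0.5832, -0.0057, 0.0075]
ee_rot: [0.763, 0.646, 0.0, 0.0]
contact_force: [-0.9, 0.3, 0.6]
finger_gap: 0.004
gripper_force: 0.0
```

Request:
carry_out(
  motion=[
    [1, 0, 0, 0, 0],
    [2, 0, 0, 0, 0],
    [2, 0, 0, 0, 0],
  ],
)

```text
t: 10.68
position: [0.5835, -0.0038, 0.0075]
ee_rot: [0.763, 0.646, 0.0, 0.0]
contact_force: [-1.2, 0.1, 0.1]
finger_gap: 0.004
gripper_force: 0.0
```

Request:
carry_out(
  motion=[
    [1, 0, 0, 0, 0],
    [2, 0, 0, 0, 0],
    [2, 0, 0, 0, 0],
  ],
)

```text
t: 11.05
position: [0.5838, -0.0018, 0.0075]
ee_rot: [0.763, 0.646, 0.0, 0.0]
contact_force: [0.2, 0.6, 0.3]
finger_gap: 0.009
gripper_force: 0.0
```

Request:
carry_out(
  motion=[
    [1, 0, 0, 0, 0],
    [2, 0, 0, 0, 0],
    [2, 0, 0, 0, 0],
  ],
)

```text
t: 11.42
position: [0.5841, 0.0002, 0.0074]
ee_rot: [0.763, 0.646, 0.0, 0.0]
contact_force: [0.5, 0.0, -0.0]
finger_gap: 0.009
gripper_force: 0.0
```

Request:
carry_out(
  motion=[
    [1, 0, 0, 0, 0],
    [2, 0, 0, 0, 0],
    [2, 0, 0, 0, 0],
  ],
)

```text
t: 11.8
position: [0.5844, 0.0021, 0.0074]
ee_rot: [0.763, 0.646, 0.0, 0.0]
contact_force: [-0.6, 0.2, -0.2]
finger_gap: 0.009
gripper_force: 0.0
```

Request:
carry_out(
  motion=[
    [1, 0, 0, 0, 0],
    [2, 0, 0, 0, 0],
    [2, 0, 0, 0, 0],
  ],
)

```text
t: 12.18
position: [0.5848, 0.0041, 0.0074]
ee_rot: [0.763, 0.646, -0.0, 0.0]
contact_force: [-0.8, 0.1, -0.0]
finger_gap: 0.003
gripper_force: 0.0
```

Request:
carry_out(
  motion=[
    [1, 0, 0, 0, 0],
    [2, 0, 0, 0, 0],
    [2, 0, 0, 0, 0],
  ],
)

```text
t: 12.55
position: [0.5851, 0.0061, 0.0075]
ee_rot: [0.763, 0.646, 0.0, 0.0]
contact_force: [-0.2, -0.6, 0.5]
finger_gap: 0.006
gripper_force: 0.0
```

Request:
carry_out(
  motion=[
    [1, 0, 0, 0, 0],
    [2, 0, 0, 0, 0],
    [2, 0, 0, 0, 0],
  ],
)

```text
t: 12.92
position: [0.5855, 0.0081, 0.0075]
ee_rot: [0.763, 0.646, 0.0, 0.0]
contact_force: [-0.2, -0.3, 0.5]
finger_gap: 0.001
gripper_force: 0.0
```

Request:
carry_out(
  motion=[
    [1, 0, 0, 0, 0],
    [2, 0, 0, 0, 0],
    [2, 0, 0, 0, 0],
  ],
)

```text
t: 13.3
position: [0.5858, 0.01, 0.0074]
ee_rot: [0.763, 0.646, 0.0, 0.0]
contact_force: [-1.4, 1.1, -0.2]
finger_gap: 0.006
gripper_force: 0.0
```

Request:
carry_out(
  motion=[
    [1, 0, 0, 0, 0],
    [2, 0, 0, 0, 0],
    [2, 0, 0, 0, 0],
  ],
)

```text
t: 13.68
position: [0.5861, 0.012, 0.0074]
ee_rot: [0.763, 0.646, 0.0, 0.0]
contact_force: [0.2, 0.4, -0.2]
finger_gap: 0.003
gripper_force: 0.0
```

Request:
carry_out(
  motion=[
    [1, 0, 0, 0, 0],
    [2, 0, 0, 0, 0],
    [2, 0, 0, 0, 0],
  ],
)

```text
t: 14.05
position: [0.5864, 0.014, 0.0075]
ee_rot: [0.763, 0.646, 0.0, 0.0]
contact_force: [0.0, -0.7, 0.3]
finger_gap: 0.005
gripper_force: 0.0
```

Request:
carry_out(
  motion=[
    [1, 0, 0, 0, 0],
    [2, 0, 0, 0, 0],
    [2, 0, 0, 0, 0],
  ],
)

```text
t: 14.42
position: [0.5867, 0.016, 0.0074]
ee_rot: [0.763, 0.646, 0.0, -0.0]
contact_force: [-0.4, -0.7, 0.1]
finger_gap: -0.0
gripper_force: 0.0
```

Request:
carry_out(
  motion=[
    [1, 0, 0, 0, 0],
    [2, 0, 0, 0, 0],
    [2, 0, 0, 0, 0],
  ],
)

```text
t: 14.8
position: [0.5871, 0.0179, 0.0075]
ee_rot: [0.763, 0.646, 0.0, 0.0]
contact_force: [0.0, 0.6, -0.5]
finger_gap: 0.006
gripper_force: 0.0
```

Request:
carry_out(
  motion=[
    [1, 0, 0, 0, 0],
    [2, 0, 0, 0, 0],
    [2, 0, 0, 0, 0],
  ],
)

```text
t: 15.18
position: [0.5874, 0.0199, 0.0075]
ee_rot: [0.763, 0.646, 0.0, 0.0]
contact_force: [0.1, -0.4, -0.1]
finger_gap: 0.005
gripper_force: 0.0
```

Request:
carry_out(
  motion=[
    [1, 0, 0, 0, 0],
    [2, 0, 0, 0, 0],
    [2, 0, 0, 0, 0],
  ],
)

```text
t: 15.55
position: [0.5878, 0.0219, 0.0075]
ee_rot: [0.763, 0.646, 0.0, 0.0]
contact_force: [0.5, 1.0, 0.2]
finger_gap: 0.001
gripper_force: 0.0
```

```bash
python3 - <<'E'
from h import *
import pickle
c=bot.camera("wrist"); cv2.imwrite("pics/w5.png",c["image"]); pickle.dump(c,open("w5.pkl","wb"))
g=cv2.cvtColor(c["image"],cv2.COLOR_BGR2HSV)
for r in range(20,240,20):
    x=np.where(g[r,270:370,1]>118)[0]; print(r,(x.min()+270,x.max()+270,len(x)) if len(x) else None)
E
```

```text
20 None
40 None
60 None
80 None
100 None
120 (np.int64(298), np.int64(344), 47)
140 (np.int64(298), np.int64(344), 47)
160 (np.int64(298), np.int64(344), 47)
180 (np.int64(298), np.int64(344), 47)
200 (np.int64(298), np.int64(343), 46)
220 (np.int64(298), np.int64(343), 46)
```

View pics/w5.png

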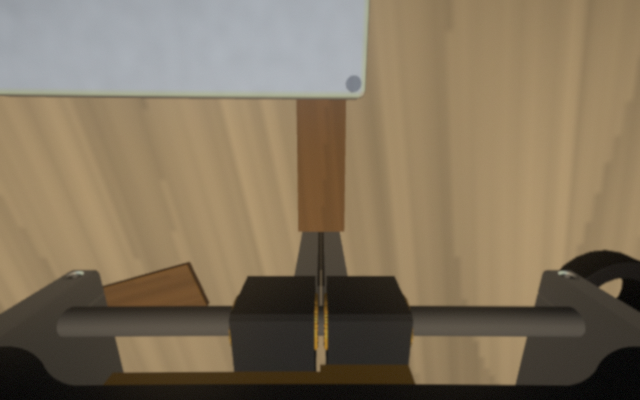

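The wedge is straight (columns 298-344) under the plate, with the stub centred over it. No force yet, so I'll continue.

Request:
carry_out(
  motion=[
    [1, 0, 0, 0, 0],
    [2, 0, 0, 0, 0],
    [2, 0, 0, 0, 0],
  ],
)

```text
t: 15.98
position: [0.5881, 0.0238, 0.0075]
ee_rot: [0.763, 0.646, 0.0, 0.0]
contact_force: [-0.1, -0.1, -0.4]
finger_gap: 0.003
gripper_force: 0.0
```

Request:
carry_out(
  motion=[
    [1, 0, 0, 0, 0],
    [2, 0, 0, 0, 0],
    [2, 0, 0, 0, 0],
  ],
)

```text
t: 16.35
position: [0.5884, 0.0258, 0.0075]
ee_rot: [0.763, 0.646, 0.0, 0.0]
contact_force: [-0.1, 0.3, 0.6]
finger_gap: 0.005
gripper_force: 0.0
```

Request:
carry_out(
  motion=[
    [1, 0, 0, 0, 0],
    [2, 0, 0, 0, 0],
    [2, 0, 0, 0, 0],
  ],
)

```text
t: 16.73
position: [0.5887, 0.0278, 0.0074]
ee_rot: [0.763, 0.646, 0.0, 0.0]
contact_force: [0.7, -1.0, 0.3]
finger_gap: 0.002
gripper_force: 0.0
```

Request:
carry_out(
  motion=[
    [1, 0, 0, 0, 0],
    [2, 0, 0, 0, 0],
    [2, 0, 0, 0, 0],
  ],
)

```text
t: 17.1
position: [0.5891, 0.0297, 0.0074]
ee_rot: [0.763, 0.646, -0.0, 0.0]
contact_force: [-0.4, -0.1, -0.4]
finger_gap: 0.005
gripper_force: 0.1
```

Request:
carry_out(
  motion=[
    [1, 0, 0, 0, 0],
    [2, 0, 0, 0, 0],
    [2, 0, 0, 0, 0],
  ],
)

```text
t: 17.48
position: [0.5892, 0.0308, 0.0075]
ee_rot: [0.763, 0.646, -0.001, 0.0]
contact_force: [-0.7, -6.0, -0.2]
finger_gap: 0.003
gripper_force: 2.5
```

Contact at 6 N, with about 6.5 N/mm arm stiffness. I'll add 0.7 mm.

Request:
carry_out(
  motion=[
    [0.4, 0, 0, 0, 0],
    [0.7, 0, 0, 0, 0],
    [0.7, 0, 0, 0, 0],
  ],
)

```text
t: 17.85
position: [0.5893, 0.0311, 0.0075]
ee_rot: [0.763, 0.646, -0.001, 0.001]
contact_force: [-1.1, -6.2, 0.5]
finger_gap: 0.001
gripper_force: 3.1
```

Request:
carry_out(
  motion=[
    [0.3, 0, 0, 0, 0],
    [0.6, 0, 0, 0, 0],
    [0.6, 0, 0, 0, 0],
  ],
)

```text
t: 18.23
position: [0.5893, 0.0312, 0.0075]
ee_rot: [0.763, 0.646, -0.001, 0.001]
contact_force: [-0.8, -7.0, 0.4]
finger_gap: 0.005
gripper_force: 3.7
```

Request:
carry_out(
  motion=[
    [0.4, 0, 0, 0, 0],
    [0.8, 0, 0, 0, 0],
    [0.8, 0, 0, 0, 0],
    [0.8, 0, 0, 0, 0],
  ],
)

```text
t: 18.73
position: [0.5893, 0.0315, 0.0075]
ee_rot: [0.763, 0.647, -0.001, 0.001]
contact_force: [-2.0, -9.1, 0.9]
finger_gap: 0.005
gripper_force: 4.4
```

Request:
carry_out(
  motion=[
    [0.3, 0, 0, 0, 0],
    [0.6, 0, 0, 0, 0],
    [0.6, 0, 0, 0, 0],
    [0.6, 0, 0, 0, 0],
  ],
)

```text
t: 19.23
position: [0.5894, 0.0316, 0.0075]
ee_rot: [0.763, 0.647, -0.002, 0.001]
contact_force: [-1.8, -10.3, 2.2]
finger_gap: 0.006
gripper_force: 5.0
```

10.5 N is well jammed. I'll back off straight and lift clear.

Request:
carry_out(
  motion=[
    [-2, 0, 0, 0, 0],
    [-8, 0, 0, 0, 0],
    [-20, 0, 0, 0, 0],
    [-35, 0, -10, 0, 0],
    [-50, 0, -50, 0, 0],
    [-60, 0, -80, 0, 0],
    [-60, 0, -80, 0, 0],
    [-60, 0, -80, 0, 0],
  ],
)

```text
t: 20.23
position: [0.5793, -0.025, 0.0871]
ee_rot: [0.763, 0.646, -0.0, -0.0]
contact_force: [0.5, 0.5, 0.8]
finger_gap: 0.003
gripper_force: 0.0
```

```bash
python3 - <<'E'
from h import *
import pickle
s=bot.get_state(); print(s["t"],s["position"],s["contact_force"])
c=bot.camera("wrist"); t=bot.camera("top")
t0=pickle.load(open("top.pkl","rb"))["image"]
a=c["image"][0:240,200:440]; b=cv2.resize(t["image"][160:260,90:230],None,fx=3,fy=3); d=cv2.absdiff(t["image"],t0)[160:260,90:230]; d=cv2.resize(d,None,fx=3,fy=3)*3
o=np.zeros((600,800,3),np.uint8); o[:240,:240]=a; o[:300,250:670]=b;o[300:600,250:670]=d
cv2.imwrite("pics/f.png",o)
E
```

```text
20.225 [ 0.57928547 -0.02497124  0.08707425] [0.50001511 0.45061436 0.76222607]
```

View pics/f.png

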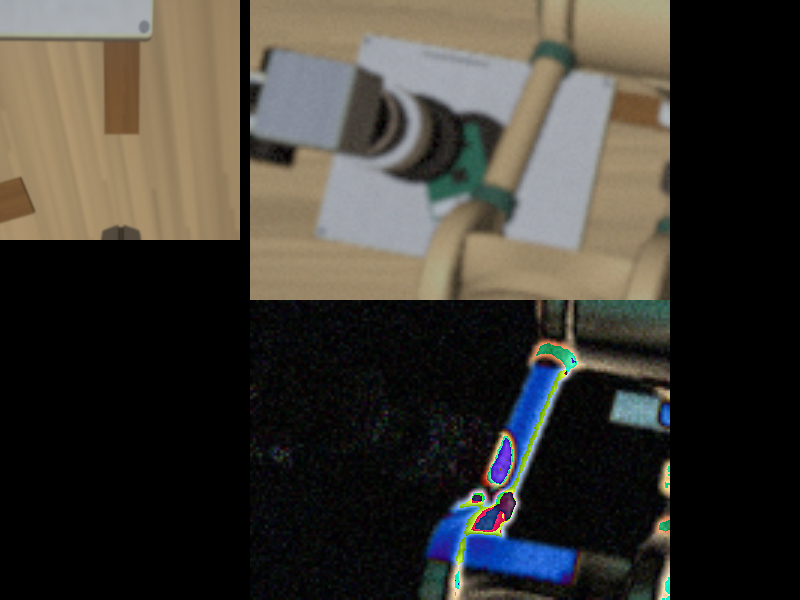

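The wedge is in place and straight, and the difference image shows no movement of the microscope. The fingers are clear, so I'll hand in.

```bash
python3 -c "
from cell import bot
print(bot.close_job())"
```

```text
the job is handed in; nothing more can be done
None
```

The wedge is jammed under the worn foot at about 10.5 N of push and released; before-and-after pictures show no shift of the microscope, and the job is handed in, with no verdict returned.

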